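Spray a bare heel block on the cobbler's bench

ROBOT

A 6-joint arm with a two-finger parallel gripper is mounted at the origin on the work surface. World frame = base frame: x ahead of the robot, y to its left, z up, the work surface at z = 0. Lengths are in mm, angles in rad, forces in N, time in s.
With the tool pointing down it reaches from about 400 to 925 mm from the base axis. Payload 12.5 kg.
Tool frame: the origin (TCP) lies midway between the tips of the shut fingers; the grasp point (between the pads) lies 19 mm behind it; z points along the fingers, y is the line along which they close (so a half turn about z gives the same grasp; the last joint's range is limited). The gripper opens to 95 mm and grips with 3 to 60 N. Pads are 20 mm wide; open, the fingers measure 119 mm over their backs; the gripper's body (75 mm by 180 mm) begins 59 mm behind the grasp point.
Start: joints at [-1.333, 0.491, 1.559, -0, 1.092, -0.106], TCP at [210.69, -588.436, 214.661] pointing down, gripper open.
Joint ranges: [-3.1, 3.1], [-0.84, 2.19], [0.05, 2.79], [-1.13, 4.28], [0.06, 2.93], [-2.69, 2.69]. Speed limits (rad/s): [2.22, 2.22, 2.79, 3.14, 3.14, 3.14].

INTERFACE

Orientations are given as [roll, pitch, yaw] about the fixed x, y, z axes, in that order (R = Rz(yaw) Ry(pitch) Rx(roll)).
In Python, from cell import env gives the robot as it stands.
- The arm moves only by the tool carry_out, never from a script. Its argument "series" is a list of rows, each a list of 4 numbers: the shift along the world's x, y, z normalised to -1 to 1, where 1 is 5 cm, then the turn about the world's z normalised to -1 to 1, where 1 is 6 degrees. In form: [[x, y, z, turn], ...]. A call has exactly 5 rows; each row shifts and turns the commanded pose from where the row before left it; what a row does not reach is not made up. A row lasts 1/10 s, in which the tool goes at most 50 mm and 8.59 degrees, less where a joint would pass 70% of its speed; a pose out of reach is approached as far as the arm can. A call with a number of a shift or a turn outside -1 to 1 is refused whole. A call with a gripper value outside its range is refused whole. "fingers" is the closure, from -1 (fully open) to 1 (shut), set as the call begins (left out, the last holds). The fingers move at their own pace and stop on an object; the grip force is fixed at half the most. Time passes only in rows, so rows that do not move let the fingers close, or fill a call up. It gives the time, the measured TCP pose, the force, the opening and the grip force at its end, in the units of the state.
- env.state(): the state, without advancing time (a new reading comes with each control period).
- env.read_camera(name): name is "scene" or "top" or "wrist"; returns the picture (420x560x3 uint8, red, green, blue); there is no depth.
- env.calibration(name): a dict with "K" (3x3 intrinsics, pixels), "pose" (4x4, takes a point from camera to world coordinates). Camera axes: x right, y down, z forward; pixel columns grow to the right and rows downward; lengths in mm; the calibration is good to about 2 mm. The wrist camera is an equidistant fisheye: a pixel r from the principal point sees the ray r / f radians off the axis. A picture is of the moment at which its call begins: read the wrist's pose just before it. calibration takes no time and is no camera call; for the wrist camera it gives the pose at the moment of the call.
- env.job_done(): hands the job in; it is judged then, once.
Trained networks look in the newest picture that a camera, given by its name, has taken for a name from the list of things; names that differ only in an ending like _2 or _b are one class to them, and where a whole thing is asked for, a point or a joint stands for the part that bears it (a point fixed in the world has none). Each returns a list of dicts, best first, with "conf" (0 to 1); they miss things now and then, are a little off and sometimes report something else, mostly with a low value. They report only what shows in the picture. A call takes as long as a camera call. They do not tell look-alikes from the thing itself.
- env.look_for(camera, label): "position" ([row, column] as shares, 0 to 1, of the picture: columns of its width, rows of its height, amid what is visible of it).
The state is a dict: "t": time; "joints": joint angles; "qvel": joint speeds; "tau": joint torques, N m; "eef_pos": TCP position; "tcp_rot": TCP orientation; "ft_force": force on the tool from outside, world axes, zero at the start; "moment": the same for the moment, N m; "opening": opening from 0.0 (shut) to 1.0 (fully open); "grip_force": force on a finger pad.
Only numpy, scipy, OpenCV 4.12 (cv2) and the standard library are available. Lean on these libraries where they do the work, as an engineer would, in place of code of your own. Each camera call takes 0.05 s, during which the arm holds its last target. There are 200 camera calls.

TASK

Give the taller of the two bare wooden heel blocks its coat of finish: set it upright in the middle of the round steel plate on the post, flat face squarely towards the leaning spray can, and let go of it. Only then reach in under the shelf, along the can's lean, through the guard ring, feel for the nozzle cap, press it fully down for a moment without forcing it, and let it spring back up. Leave the block standing there and everything else on the bench where it is.

Things in the scene. Friction and masses are not known exactly. Their poses are not given: they have to be found in the camera images.
- tall_heel: the taller bare wooden heel block: D-shaped from above, 59 mm from flat face to round back (x), 50 mm wide (y), 60 mm tall, about 0.11 kg. Origin on the underside, 29 mm behind the flat face, midway between the sides; x points out through the flat face, z up. The sides are parallel from x = -5 to +29 mm; behind that the back is a half round of radius 25 mm
- heel_face (a point): centre of the tall heel's flat face, 30 mm above its underside
- spray_fixture: fixed steel stand, origin on the bench straight below the ring's mouth. It carries a spray can, 52 mm thick, leaning 34 degrees from vertical to the stand's -x side (roughly towards the robot): the can's axis points up along (-0.559, 0, 0.829) in this frame. Two shelf posts, 16 mm square, at x = 68, y = -180 and -60 mm; base plate 8 mm thick
- shelf_edge (a point): middle of the lower front edge of the wooden shelf over the can, 300 mm above the bench, axes as the fixture's. The shelf reaches 80 mm from here to +x and 122 mm to either side in y, with a wooden last on it up to 408 mm above the bench. Nothing is above its -x side, so the tool must come to the cap leaning about as the can does
- ring_mouth (a point): centre of the open upper mouth of the guard ring around the can's head, on the can's axis, 175 mm above the bench, fixed on the fixture (axes as the fixture's, not tilted). The ring is 66 mm wide inside, 72 mm outside, 26 mm deep along the axis, with a slot at +y through which the nozzle sprays
- nozzle_cap (a joint): travel in m of the round white nozzle cap (30 mm across) in the middle of the guard ring, along the can's axis: 0 up, 0.010 fully down. Sprung: 4 N to start it, 10 N at the bottom, then a stop that gives 3 N per mm beyond 12 N, for 6 mm. When up, its flat top lies 5 to 21 mm below the ring's mouth along the axis; how far differs from can to can and has to be felt
- spray_plate: fixed round steel plate of 90 mm diameter on a post (foot 100 mm across), at the +y side of the spray fixture, 140 to 170 mm from the ring's mouth. Origin on the bench under the post; its axes are parallel to the spray fixture's, so the can's nozzle is towards its -y
- plate_top (a point): centre of the round plate's upper face, 130 mm above the bench; axes as the spray plate's
- low_heel: the lower wooden heel block, same outline, only 30 mm tall; to be left alone. Origin and axes as for the tall one
- spool: bystander: grey thread spool standing, 40 mm across, 60 mm tall; origin on the underside
- cup: bystander: pink plastic cup, 72 mm across, 110 mm tall; origin on the underside
- glue_tub: bystander: open white tub 90 x 130 x 75 mm; origin on the underside
- hammer: bystander: hammer lying flat; origin on the bench near its middle, x along the handle to the head
- awl: bystander: awl lying flat; origin on the bench near its middle, x along it to the tip
- tape_roll: bystander: roll of tape lying flat, 84 mm across, 24 mm tall; origin on the underside
Things that resemble listed ones, but are neither listed nor needed, are in the scene too. What is shaped like the tall_heel but blue or yellow is not meant.

How it is judged (in metres and radians):
On the way, in this order (a step that is already met when the one before it is completed fails the run):
1. the tall heel block stands in the middle of the round plate, flat face to the can, let go (x of tall_heel in the frame of plate_top between -0.018 and 0.018 m and y of tall_heel in the frame of plate_top between -0.018 and 0.018 m and z of tall_heel in the frame of plate_top between -0.006 and 0.006 m and angle between tall_heel's own z axis and vertical below 0.1 rad and angle between the x axis of tall_heel and the y axis of spray_plate, either way round below 0.3 rad and y of heel_face in the frame of plate_top below -0.005 m and contact force between the fingers and tall_heel below 0.05 N and linear speed of tall_heel below 0.03 m/s), for 0.2 s.
2. the nozzle cap is pressed fully down (value of joint nozzle_cap above 0.0075 m and x of tall_heel in the frame of plate_top between -0.018 and 0.018 m and y of tall_heel in the frame of plate_top between -0.018 and 0.018 m and z of tall_heel in the frame of plate_top between -0.006 and 0.006 m and angle between tall_heel's own z axis and vertical below 0.1 rad and angle between the x axis of tall_heel and the y axis of spray_plate, either way round below 0.3 rad), for 0.2 s.
At the end, for the whole second after the job is handed in: the tall heel block stands released and at rest on the round plate, within 18 mm of its middle each way, upright, its flat face turned towards the can within 17 degrees, and the nozzle cap is back up (within 1.5 mm) (all of step 1 and value of joint nozzle_cap below 0.0015 m); the robot touches nothing.
It fails at once if the cap is pressed while the block is not standing on the plate (value of joint nozzle_cap above 0.003 m and (distance between tall_heel and plate_top above 0.035 m or contact force between the fingers and tall_heel above 0.5 N)).
It fails at once if the cap is forced (over 25 N) (contact force between anything else and nozzle_cap above 25 N).
It fails at once if the block is dropped or thrown (linear speed of tall_heel above 0.7 m/s and contact force between the fingers and tall_heel below 0.1 N).
It fails at once if something else on the bench is displaced (over 30 mm) (distance of any of low_heel, spool, cup, glue_tub, hammer, awl, tape_roll from where it was at the start of the episode above 0.03 m).
It also fails if it takes over 64 s, if anything falls off the work surface, if the arm or the gripper's body presses on something with over 40 N, if the wrist force passes 120 N, or if a joint passes its speed limit or range.

## Working session

There is one attempt and no reset: what is moved stays moved. The work goes in short steps, Python scripts to look and compute and a tool call to move; the robot and the scene stay as the last step left them, time stands still between calls to the robot, and variables do not carry over. Pictures are saved under pics/ and viewed, at most 10 in all, crops included, and the job is handed in when it is done.

Besides the shell and the picture viewer there is one more tool, called as name(argument=value, ...) on one line, values as JSON. carry_out: Moves the arm, as the interface text tells. Its arguments: {"type":"object","properties":{"series":{"type":"array","items":{"type":"array","items":{"type":"number","minimum":-1,"maximum":1}}},"fingers":{"type":"number"}},"required":["series"]}

```bash
ls; mkdir -p pics; python3 - <<'E'
from cell import env
import cv2,numpy as np
for c in ("scene","top","wrist"):
    im=env.read_camera(c); cv2.imwrite(f"pics/{c}0.png",im[:,:,::-1])
    k=env.calibration(c); print(c,np.round(k["K"],1).tolist(),np.round(k["pose"],3).tolist())
    for l in ("tall_heel","low_heel","spray_fixture","spray_plate","nozzle_cap","plate_top","ring_mouth","shelf_edge"):
        print(l,[(round(d["position"][0]*420),round(d["position"][1]*560),round(d["conf"],2)) for d in env.look_for(c,l)][:5])
a=[cv2.imread(f"pics/{c}0.png") for c in ("scene","top")]
cv2.imwrite("pics/st.png",cv2.resize(a[0],(800,600),interpolation=cv2.INTER_CUBIC))
cv2.imwrite("pics/tt.png",cv2.resize(a[1],(800,600),interpolation=cv2.INTER_CUBIC))
print(env.state())
E
```

```text
pics
scene [[545.9, 0.0, 278.0], [0.0, 545.9, 213.2], [0.0, 0.0, 1.0]] [[0.751, 0.466, -0.468, 1396.439], [0.66, -0.547, 0.515, -985.52], [-0.016, -0.696, -0.718, 1509.95], [0.0, 0.0, 0.0, 1.0]]
tall_heel [(196, 370, 0.76), (259, 344, 0.56), (203, 345, 0.53)]
low_heel [(192, 314, 0.65)]
spray_fixture [(255, 277, 0.66)]
spray_plate [(233, 312, 0.95), (257, 276, 0.42)]
nozzle_cap [(233, 314, 0.15)]
plate_top [(236, 314, 0.84)]
ring_mouth [(260, 275, 0.86)]
shelf_edge [(209, 347, 0.74), (258, 276, 0.6)]
top [[533.2, 0.0, 286.8], [0.0, 533.2, 209.5], [0.0, 0.0, 1.0]] [[-0.014, -0.98, 0.197, 227.378], [-1.0, 0.014, -0.004, -38.489], [0.002, -0.197, -0.98, 1640.617], [0.0, 0.0, 0.0, 1.0]]
tall_heel [(194, 179, 0.83), (144, 252, 0.67)]
low_heel [(250, 187, 0.83)]
spray_fixture [(175, 328, 0.91)]
spray_plate [(187, 249, 0.88)]
nozzle_cap [(184, 294, 0.48)]
plate_top [(187, 246, 0.76), (247, 187, 0.2)]
ring_mouth []
shelf_edge [(172, 326, 0.9)]
wrist [[325.2, 0.0, 279.6], [0.0, 325.2, 209.8], [0.0, 0.0, 1.0]] [[0.337, -0.912, -0.235, 276.976], [-0.941, -0.326, -0.085, -563.881], [0.001, 0.25, -0.968, 384.513], [0.0, 0.0, 0.0, 1.0]]
tall_heel []
low_heel []
spray_fixture []
spray_plate []
nozzle_cap []
plate_top []
ring_mouth []
shelf_edge []
{'t': 1.35, 'joints': array([-1.33259810e+00,  4.90878183e-01,  1.55887267e+00, -1.24753018e-05,
        1.09170440e+00, -1.05608229e-01]), 'qvel': array([-1.36632416e-04, -2.10374436e-03, -1.66264511e-03, -2.74344578e-04,
       -3.61575668e-05,  1.20868146e-03]), 'tau': array([-1.99989241e-03, -6.12478924e+01, -2.58434558e+01,  6.92602526e-02,
        4.46546415e-02,  1.77324421e-05]), 'eef_pos': array([ 210.69137441, -588.44756329,  214.68393075]), 'tcp_rot': array([3.14145718e+00, 2.54940506e-05, 3.43812207e-01]), 'ft_force': array([ 0.89449356, -0.51233249, -0.5206762 ]), 'moment': array([-0.00853313, -0.00355766,  0.02387203]), 'grip_force': 0.0, 'opening': 0.9985719487702703}
```

View pics/st.png

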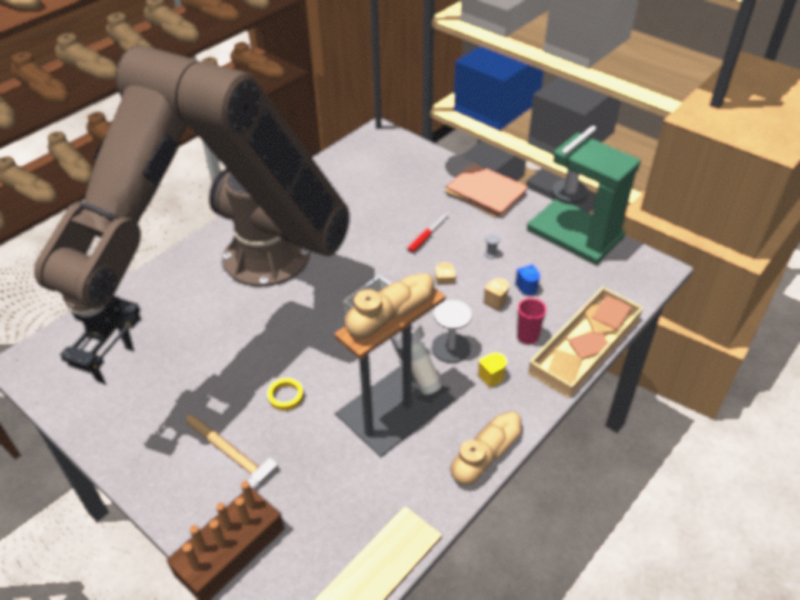

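View pics/tt.png

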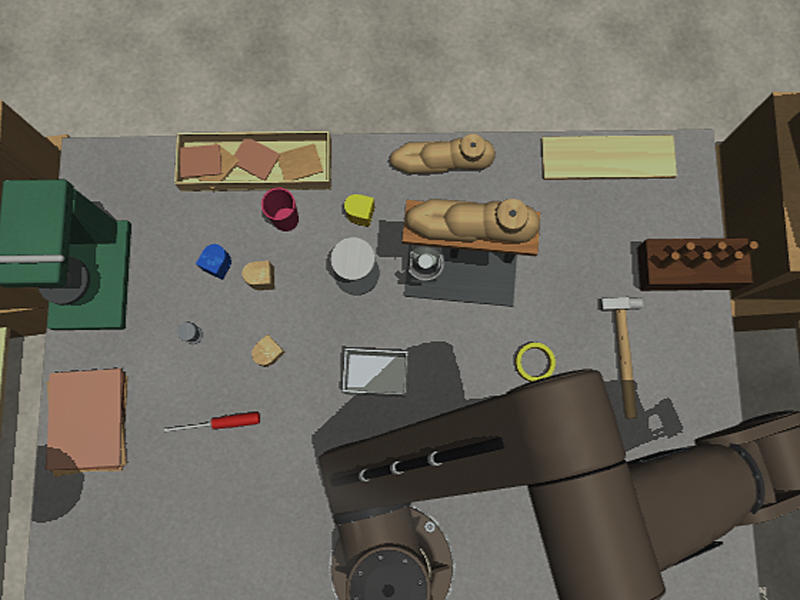

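The scene shows two bare wooden blocks: scene (row 205, col 348) = top (191,180), and the lower one at scene (190,311) = top (245,187). Look-alikes are blue at top (182,149) and yellow at top (146,250). The plate is at top (181,247), the ring with the white cap at top (183,299), and the shelf's front edge runs through top rows 170–177. I choose the bare one at top (191,180), which looks taller in the scene view, and will check it in a crop.

```bash
cat > h.py <<'E'
from cell import env
import cv2,numpy as np
def ray(c,rc,cal=None):
    k=cal or env.calibration(c);K=np.array(k["K"]);P=np.array(k["pose"])
    x=(rc[1]-K[0,2])/K[0,0];y=(rc[0]-K[1,2])/K[1,1]
    if c.startswith("wrist"):
        r=np.hypot(x,y);s=np.sin(r)/max(r,1e-9);d=np.array([x*s,y*s,np.cos(r)])
    else: d=np.array([x,y,1.])
    d=P[:3,:3]@d;return P[:3,3],d/np.linalg.norm(d)
def tri(rays):
    A=np.zeros((3,3));b=np.zeros(3)
    for o,d in rays:
        M=np.eye(3)-np.outer(d,d);A+=M;b+=M@o
    X=np.linalg.solve(A,b);return X,[np.linalg.norm(np.cross(X-o,d)) for o,d in rays]
def atz(r,z):
    o,d=r;return o+d*(z-o[2])/d[2]
def px(c,X,cal=None):
    k=cal or env.calibration(c);K=np.array(k["K"]);P=np.array(k["pose"])
    q=P[:3,:3].T@(np.array(X)-P[:3,3])
    if c.startswith("wrist"):
        t=np.arctan2(np.hypot(q[0],q[1]),q[2]);s=t/max(np.hypot(q[0],q[1]),1e-9);q=np.array([q[0]*s,q[1]*s,1])
    q=K@(q/q[2]);return q[1],q[0]
E
python3 - <<'E'
from h import *
np.set_printoptions(precision=1,suppress=True)
for n,s,t in [("tall",(205,348),(191,180)),("low",(190,311),(245,187)),("plate",(219.5,317),(181.5,247.5))]:
    print(n,*tri([ray("scene",s),ray("top",t)]))
for n,t,z in [("plate",(181.5,247.5),130),("ring",(183,298.5),175),("capt",(183,298.5),165),("shelfL",(170.5,282),300),("shelfR",(177.5,377),300),("tub",(260,263),50)]:
    print(n,atz(ray("top",t),z))
s=cv2.imread("pics/scene0.png");t=cv2.imread("pics/top0.png")
a=cv2.resize(s[175:300,230:380],(480,400),interpolation=3)
a=cv2.resize(s[180:290,240:380],None,fx=2.85,fy=2.85,interpolation=3)
b=cv2.resize(t[130:270,140:390],None,fx=3.2,fy=3.2,interpolation=3)
b=b[:,:]
h=np.zeros((600,800,3),np.uint8)
b=cv2.resize(t[135:225,240:390],None,fx=5.3,fy=5.3,interpolation=3)[:,:795]
cv2.imwrite("pics/b.png",b)
c=cv2.resize(t[135:265,140:260],(400,433),interpolation=3);a=cv2.resize(s[170:300,280:400],(400,433),interpolation=3)
cv2.imwrite("pics/ac.png",np.hstack([a,c]))
E
```

```text
tall [610.3 280.9  34.8] [np.float64(3.582128801490848), np.float64(3.582128801490911)]
low [444.7 258.8  26.6] [np.float64(1.212166017615563), np.float64(1.2121660176154845)]
plate [617.5  69.6 127. ] [np.float64(1.4346421702634302), np.float64(1.4346421702634167)]
plate [615.7  68.3 130. ]
ring [597.8 -79.2 175. ]
capt [600.3 -79.5 165. ]
shelfL [600.3 -33.4 300. ]
shelfR [ 578.1 -279.8  300. ]
tub [394.   27.6  50. ]
```

View pics/b.png

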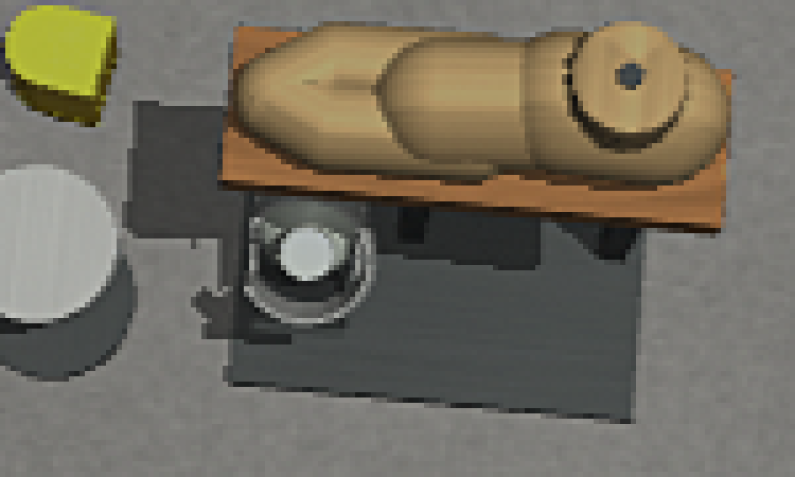

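View pics/ac.png

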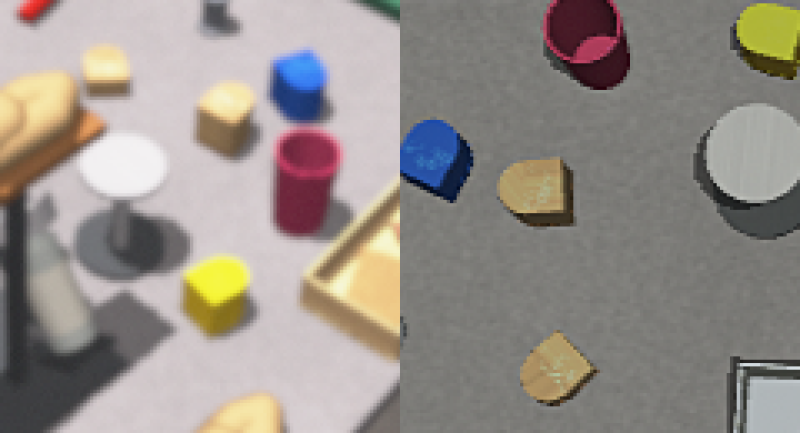

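The close crop confirms the choice: the bare block at scene (205,348) / top (190,179) is clearly taller than the other one, with its flat face turned towards -y. The shelf edge lies almost straight above the ring's mouth, so the tool will have to lean. Next I sweep in front of the stand to the heel.

carry_out(series=[[0.4,0.85,0.2,1],[0.4,0.85,0.2,1],[0.4,0.85,0.2,1],[0.4,0.85,0.2,1],[0.4,0.85,0.2,1]], fingers=-1)

```text
t: 1.85
eef_pos: [311.1, -374.2, 265.1]
tcp_rot: [3.141, 0.0, 0.871]
ft_force: [1.0, -0.1, -0.4]
opening: 1.001
grip_force: 0.0
```

carry_out(series=[[0.4,0.85,0.1,1],[0.4,0.85,0.1,1],[0.4,0.85,0.1,1],[0.4,0.85,0.1,1],[0.4,0.85,0.1,1]])

```text
t: 2.35
eef_pos: [411.1, -161.6, 290.2]
tcp_rot: [3.141, 0.0, 1.395]
ft_force: [-0.2, 0.2, -0.1]
opening: 1.001
grip_force: 0.0
```

carry_out(series=[[0.1,0.95,0,0.4],[0.1,0.95,0,0.4],[0.1,0.95,0,0.4],[0.1,0.95,0,0.4],[0.1,0.95,0,0.4]])

```text
t: 2.85
eef_pos: [435.5, 76.0, 290.0]
tcp_rot: [3.141, 0.0, 1.602]
ft_force: [0.9, -1.0, -0.4]
opening: 1.002
grip_force: 0.0
```

carry_out(series=[[0.6,0.7,0,0],[0.6,0.7,0,0],[0.6,0.7,0,0],[0.5,0.6,0,0],[0,0,0,0]])

```text
t: 3.35
eef_pos: [552.5, 212.0, 288.6]
tcp_rot: [-3.141, -0.0, 1.603]
ft_force: [-0.8, -1.0, -0.7]
opening: 0.999
grip_force: 0.0
```

```bash
python3 - <<'E'
from h import *
import pickle
cal=env.calibration("wrist");im=env.read_camera("wrist")[:,:,::-1]
pickle.dump(cal,open("w1.pkl","wb"));cv2.imwrite("pics/w1.png",im)
cv2.imwrite("pics/w1v.png",cv2.resize(im,(800,600),interpolation=3))
print(px("wrist",(611,281,60),cal),px("wrist",(616,69,130),cal),px("wrist",(598,-79,175),cal))
E
```

```text
(np.float64(131.31344174737643), np.float64(328.8650582599479)) (np.float64(315.945301349588), np.float64(328.41251681978446)) (np.float64(422.57884106945374), np.float64(306.5441095207066))
```

View pics/w1v.png

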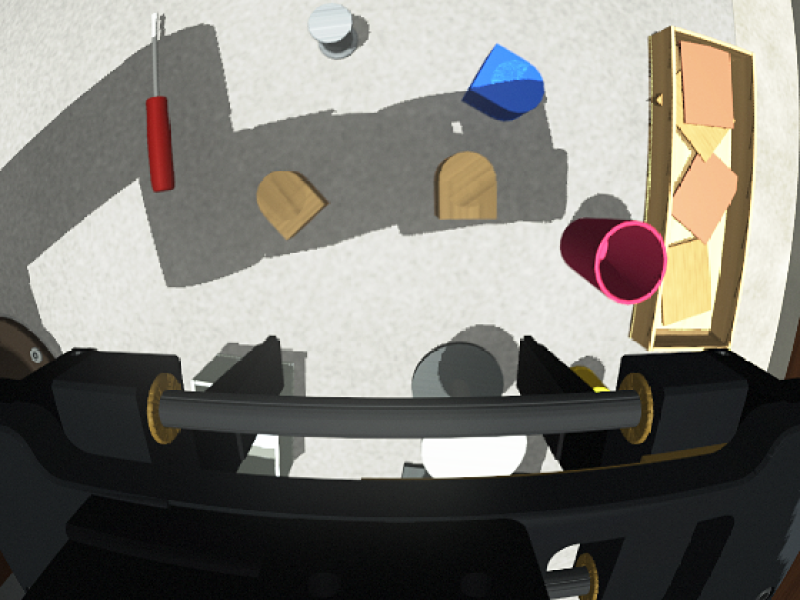

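The wrist picture (800×600) shows the heel's top face with its flat-edge corners at (439,218) and (497,218) and its round back at (468,152). The flat edge looks towards -y.

```bash
python3 - <<'E'
from h import *
import pickle
np.set_printoptions(precision=1,suppress=True)
cal=pickle.load(open("w1.pkl","rb"))
g=lambda u,v:ray("wrist",(v/600*420,u/800*560),cal)
for p in [(440,218),(497,218),(468,152)]: print(atz(g(*p),60))
t=lambda u,v:ray("top",(135+v/3.333,140+(u-400)/3.333))
for p,q in [((497,218),(563,158)),((440,218),(563,213)),((468,152),(497,186))]:
    print(*tri([g(*p),t(*q)]),atz(t(*q),60))
print(tri([g(468,186),ray("scene",(170+92/3.333,280+227/3.333)) ]))
E
```

```text
[586.5 253.5  60. ]
[636.3 256.   60. ]
[608.1 311.7  60. ]
[638.7 255.1  43.5] [np.float64(1.1143790955203112), np.float64(1.1143790955204234)] [633.3 252.2  60. ]
[586.4 253.1  45. ] [np.float64(1.5177628074487293), np.float64(1.5177628074487923)] [581.7 251.   60. ]
[608.  311.8  59.8] [np.float64(0.19846019474570523), np.float64(0.1984601947456591)] [607.8 311.9  60. ]
(array([606.1, 280.9,  70. ]), [np.float64(2.2519227633642642), np.float64(2.2519227633641528)])
```

```bash
python3 - <<'E'
from h import *
import pickle
np.set_printoptions(precision=1,suppress=True)
cal=pickle.load(open("w1.pkl","rb"))
g=lambda u,v:ray("wrist",(v/600*420,u/800*560),cal)
for p in [(630,262),(597,262),(666,262),(630,222),(630,302)]: print(atz(g(*p),110))
print(atz(ray("top",(206*.7,280*.7)),110)); s=env.state(); print(s["eef_pos"],s["tcp_rot"])
E
```

```text
[743.4 231.3 110. ]
[712.3 229.5 110. ]
[780.1 233.5 110. ]
[739.3 264.4 110. ]
[748.6 197.2 110. ]
[738.4 224.3 110. ]
[551.2 210.4 288.7] [-3.1  0.   1.6]
```

carry_out(series=[[0.6,0.63,0,0.2],[0.58,0.63,0,0],[0,0,-0.8,0],[0,0,-0.8,0],[0,0,-0.8,0]])

```text
t: 3.9
eef_pos: [609.2, 271.2, 168.7]
tcp_rot: [3.141, 0.0, 1.621]
ft_force: [0.9, 0.2, 0.9]
opening: 0.999
grip_force: 0.0
```

carry_out(series=[[0,0,-0.4,0],[0,0,0,0],[0,0,0,0],[0,0,0,0],[0,0,0,0]])

```text
t: 4.4
eef_pos: [610.2, 272.0, 151.4]
tcp_rot: [3.139, -0.001, 1.621]
ft_force: [-0.1, -0.3, 1.9]
opening: 1.001
grip_force: 0.0
```

```bash
python3 - <<'E'
from h import *
cal=env.calibration("wrist");s=env.state();im=env.read_camera("wrist")[:,:,::-1]
cv2.imwrite("pics/w2.png",im)
cv2.imwrite("pics/w2v.png",cv2.resize(im,(800,600),interpolation=3))
print(s["eef_pos"],s["tcp_rot"])
for p in [(610.3,273.2,60),(586.5,253.5,60),(636.3,256,60),(608.1,311.7,60)]: 
    a=px("wrist",p,cal);print(a[1]/.7,a[0]/.7)
E
```

```text
[610.15615265 272.03954304 151.39203101] [ 3.13910770e+00 -6.22099264e-04  1.62122496e+00]
398.32492473433365 303.4089430246348
356.68893161527177 333.43963627744773
440.5559829458318 333.4330273970763
397.85064576811857 237.38609667852384
```

View pics/w2v.png

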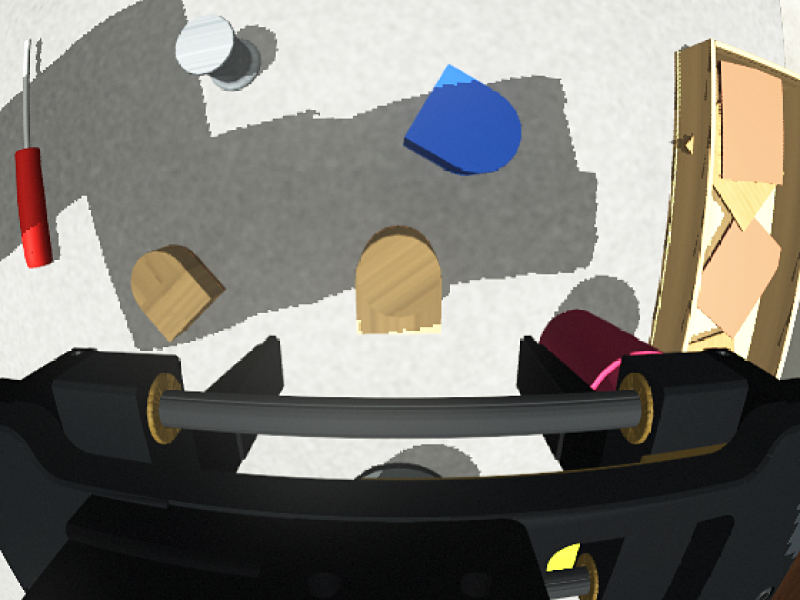

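The close wrist view confirms the fix: the predicted corners (357,333) and (441,333) match the block. I descend and grip.

carry_out(series=[[0,0.02,-0.8,0],[0,0,-0.8,0],[0,0,-0.6,0],[0,0,-0.32,0],[0,0,0,0]])

```text
t: 4.95
eef_pos: [609.1, 272.9, 22.2]
tcp_rot: [-3.139, 0.001, 1.621]
ft_force: [-0.7, -0.4, 0.0]
opening: 1.0
grip_force: 0.0
```

carry_out(series=[[0,0,0,0],[0,0,0,0],[0,0,0,0],[0,0,0,0],[0,0,0,0]], fingers=1)

```text
t: 5.45
eef_pos: [609.9, 273.1, 24.2]
tcp_rot: [3.141, -0.0, 1.621]
ft_force: [0.2, 0.4, -0.0]
opening: 0.638
grip_force: 0.0
```

carry_out(series=[[0,0,0,0],[0,0,0,0],[0,0,0,0],[0,0,0.2,0],[0,0,0.4,0]])

```text
t: 5.95
eef_pos: [608.9, 272.8, 52.9]
tcp_rot: [-3.139, 0.001, 1.621]
ft_force: [-0.5, -0.0, -0.9]
opening: 0.527
grip_force: 30.0
```

```bash
python3 - <<'E'
from h import *
import pickle
np.set_printoptions(precision=1,suppress=True)
def disc(f,roi,thr):
    im=cv2.imread(f).astype(int);r0,r1,c0,c1=roi;p=im[r0:r1,c0:c1]
    m=((p.min(2)>thr)&(p.max(2)-p.min(2)<25)).astype(np.uint8)
    n,l,s,c=cv2.connectedComponentsWithStats(m);i=1+s[1:,4].argmax()
    cn=max(cv2.findContours((l==i).astype(np.uint8),0,1)[0],key=len)
    e=cv2.fitEllipse(cv2.convexHull(cn));return (e[0][1]+r0,e[0][0]+c0),e[1],s[i]
t,te,ts=disc("pics/top0.png",(155,205,222,266),135);print(t,te,ts,atz(ray("top",t),130))
s,se,ss=disc("pics/scene0.png",(200,245,295,335),185);print(s,se,ss,atz(ray("scene",s),130))
print(tri([ray("top",t),ray("scene",s)]))
st=env.state();print(st["eef_pos"])
E
```

```text
(180.38188362121582, 246.4644947052002) (29.186243057250977, 30.34657096862793) [ 10  11  31  30 708] [619.1  71.4 130. ]
(221.96075630187988, 317.3653316497803) (42.81060791015625, 56.120670318603516) [   0    0   40   43 1040] [628.2  60.3 130. ]
(array([621.6,  71.3, 117.1]), [np.float64(1.3059110731426924), np.float64(1.3059110731425774)])
[608.9 272.8  52.9]
```

carry_out(series=[[0,0,0.7,0],[0,0,0.9,0],[0,0,0.9,-0.3],[0,-0.6,0.9,-0.5],[0,-0.6,0.3,-0.5]])

```text
t: 6.45
eef_pos: [610.4, 215.6, 240.3]
tcp_rot: [3.136, -0.002, 1.485]
ft_force: [0.1, -0.3, -0.9]
opening: 0.528
grip_force: 30.0
```

carry_out(series=[[0.04,-0.7,0,0],[0.04,-0.8,0,0],[0.04,-0.8,0,0],[0.04,-0.6,-0.2,0],[0,-0.18,-0.4,0]])

```text
t: 6.95
eef_pos: [618.3, 58.4, 206.8]
tcp_rot: [3.138, 0.0, 1.483]
ft_force: [0.1, 1.3, -1.1]
opening: 0.522
grip_force: 30.0
```

carry_out(series=[[0,0,-0.4,0],[0,0,0,0],[0,0,0,0],[0,0,0,0],[0,0,0,0]])

```text
t: 7.45
eef_pos: [618.0, 61.7, 186.4]
tcp_rot: [3.14, -0.0, 1.486]
ft_force: [-0.0, 0.6, -1.5]
opening: 0.526
grip_force: 30.0
```

```bash
python3 - <<'E'
from h import *
import pickle
s=env.state();im=env.read_camera("wrist")[:,:,::-1];cal=env.calibration("wrist")
print(s["eef_pos"],s["tcp_rot"],s["ft_force"])
pickle.dump(cal,open("w3.pkl","wb"))
cv2.imwrite("pics/w3.png",im);cv2.imwrite("pics/w3v.png",cv2.resize(im,(800,600),interpolation=3))
E
```

```text
[618.00737815  61.68797512 186.36714835] [ 3.13996486e+00 -9.87332335e-05  1.48578739e+00] [-0.02068593  0.60864161 -1.5295917 ]
```

View pics/w3v.png

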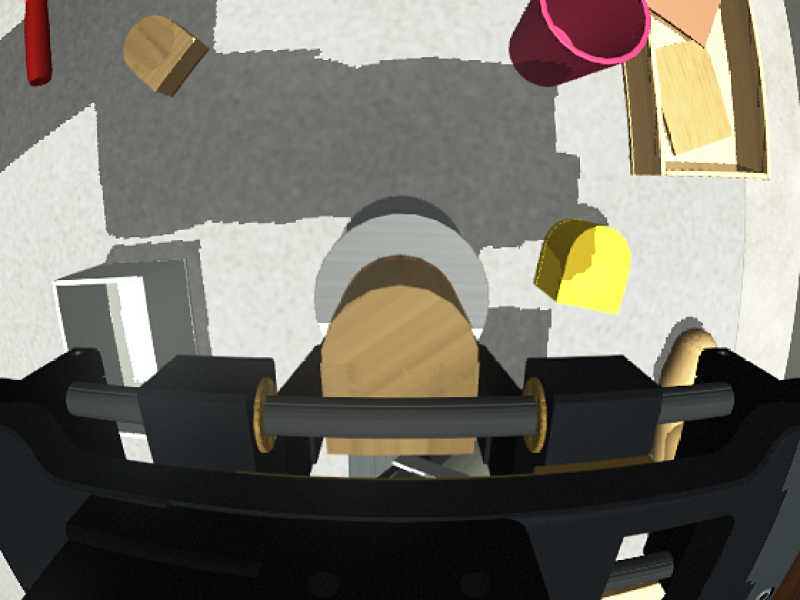

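```bash
python3 - <<'E'
from h import *
import pickle
np.set_printoptions(precision=1,suppress=True)
cal=pickle.load(open("w3.pkl","rb"))
g=lambda u,v:ray("wrist",(v*.7,u*.7),cal)
P=np.array([atz(g(*p),130)[:2] for p in [(401,214),(315,285),(489,285),(335,245),(466,245)]]);print(P)
from scipy.optimize import least_squares
print(least_squares(lambda c:np.hypot(*(P-c).T)-45,[618,71]).x)
print(atz(g(400,285),222),atz(g(400,255),162.2)) # block back edge at top/bottom
E
```

```text
[[624.  116.7]
 [577.8  85.3]
 [665.3  77.8]
 [590.3 104.5]
 [654.7  99. ]]
[620.4  71.2]
[622.1 102.1 222. ] [622.1 101.7 162.2]
```

The wrist view shows the block (back at (400,285)) centred over the plate disc (left edge u=315, right edge u=489, top v=214). The fitted plate centre is (620,71) and the block origin is about (620,72), so I lower it.

carry_out(series=[[0,0,-0.3,0],[0,0,-0.2,0],[0,0,-0.08,0],[0,0,0,0],[0,0,0,0]])

```text
t: 8.0
eef_pos: [617.9, 61.3, 156.6]
tcp_rot: [3.141, -0.0, 1.485]
ft_force: [-0.3, -1.1, -1.5]
opening: 0.525
grip_force: 30.0
```

carry_out(series=[[0,0,-0.04,0],[0,0,0,0],[0,0,0,0],[0,0,0,0],[0,0,0,0]])

```text
t: 8.5
eef_pos: [617.7, 61.3, 154.3]
tcp_rot: [3.141, 0.0, 1.485]
ft_force: [0.0, -0.2, -1.0]
opening: 0.524
grip_force: 30.0
```

carry_out(series=[[0,0,-0.02,0],[0,0,0,0],[0,0,0,0],[0,0,0,0],[0,0,0,0]])

```text
t: 9.0
eef_pos: [617.8, 61.3, 153.8]
tcp_rot: [3.141, -0.0, 1.485]
ft_force: [-1.5, 0.3, 5.2]
opening: 0.526
grip_force: 30.0
```

carry_out(series=[[0,0,0,0],[0,0,0,0],[0,0,0,0],[0,0,0,0],[0,0,0,0]], fingers=-1)

```text
t: 9.5
eef_pos: [617.7, 61.3, 153.2]
tcp_rot: [-3.142, 0.0, 1.485]
ft_force: [0.3, 0.2, -0.1]
opening: 0.89
grip_force: 0.0
```

carry_out(series=[[0,0,0.1,0],[0,0,0.3,0],[0,0,0.6,0],[0,0,0.8,0],[0,0,0.8,0]])

```text
t: 10.0
eef_pos: [617.4, 61.3, 284.9]
tcp_rot: [-3.141, 0.0, 1.485]
ft_force: [0.1, -0.5, 0.2]
opening: 0.998
grip_force: 0.0
```

carry_out(series=[[-0.4,0.2,0.4,0],[-0.6,0.4,0,0],[-0.6,0.4,0,0],[0,0,0,0],[0,0,0,0]], fingers=1)

```text
t: 10.5
eef_pos: [537.6, 111.6, 304.1]
tcp_rot: [3.14, -0.0, 1.486]
ft_force: [0.9, 0.1, 0.1]
opening: 0.635
grip_force: 0.0
```

```bash
python3 - <<'E'
from h import *
import pickle
s=env.state();cal=env.calibration("wrist");im=env.read_camera("wrist")[:,:,::-1];pickle.dump(cal,open("w4.pkl","wb"))
print(s)
cv2.imwrite("pics/w4.png",im)
t=env.read_camera("top")[:,:,::-1];cv2.imwrite("pics/t4.png",t)
a=cv2.resize(im,(480,360),interpolation=3);b=cv2.resize(t[135:225,200:290],(320,320),interpolation=3)
h=np.zeros((360,800,3),np.uint8);h[:,:480]=a;h[:320,480:]=b;cv2.imwrite("pics/m4.png",h)
E
```

```text
{'t': 10.5, 'joints': array([ 8.44987965e-02,  2.99962125e-01,  1.62061539e+00, -1.66456726e-04,
        1.21951108e+00,  1.69103096e-01]), 'qvel': array([-0.0182475 ,  0.02509094, -0.01904293,  0.00031078, -0.00196682,
       -0.00289172]), 'tau': array([  1.10170361, -51.44143224, -26.93854451,   0.13610832,
         0.07970723,   0.07335152]), 'eef_pos': array([537.63863217, 111.63157477, 304.09561672]), 'tcp_rot': array([ 3.14008374e+00, -9.89823620e-05,  1.48624926e+00]), 'ft_force': array([0.89658049, 0.05662513, 0.07098697]), 'moment': array([-0.02289973, -0.10289189,  0.03396065]), 'grip_force': 0.0, 'opening': 0.6354546504198467}
```

View pics/m4.png

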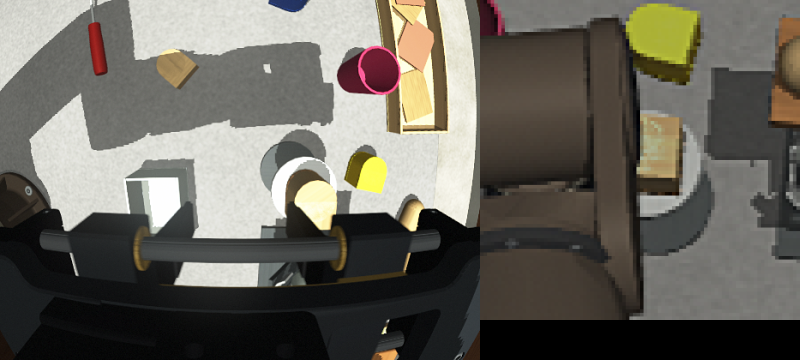

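The block stands well on the plate (right part, around (660,155)). Now I push outwards at the limit of reach to see whether the arm gives up the vertical and keeps a lean.

carry_out(series=[[0.9,0,0,0],[0.9,0,0,0],[0.9,0,0,0],[0.9,0,0,0],[0.9,0,0,0]])

```text
t: 11.1
eef_pos: [765.0, 110.3, 302.4]
tcp_rot: [-3.141, 0.0, 1.484]
ft_force: [0.7, 0.3, 0.5]
opening: 0.128
grip_force: 0.0
```

carry_out(series=[[0.9,0,0,0],[0.9,0,0,0],[0.6,0,0,0],[0.4,0,0,0],[0.4,0,0,0]])

```text
t: 11.6
eef_pos: [916.8, 109.9, 301.5]
tcp_rot: [-3.141, 0.0, 1.484]
ft_force: [0.6, 0.5, -0.1]
opening: 0.004
grip_force: 0.0
```

carry_out(series=[[0.4,0,0,0],[0.4,0,0,0],[0.4,0,0,0],[0.4,0,0,0],[0.4,0,0,0]])

```text
t: 12.1
eef_pos: [945.3, 102.9, 277.0]
tcp_rot: [3.086, -0.011, 1.485]
ft_force: [-0.1, 0.9, 0.9]
opening: 0.007
grip_force: 0.0
```

carry_out(series=[[0.8,0,0.3,0],[0.8,0,0.3,0],[0.8,0,0.3,0],[0.8,0,0.3,0],[0.8,0,0.3,0]])

```text
t: 12.6
eef_pos: [978.0, 86.7, 286.7]
tcp_rot: [2.965, -0.033, 1.488]
ft_force: [0.1, 0.7, 0.2]
opening: 0.008
grip_force: 0.0
```

carry_out(series=[[-0.4,0,0,0],[-0.4,0,0,0],[-0.4,0,0,0],[-0.4,0,0,0],[-0.4,0,0,0]])

```text
t: 13.1
eef_pos: [883.7, 87.0, 287.2]
tcp_rot: [2.966, -0.033, 1.488]
ft_force: [0.7, 0.8, -0.9]
opening: 0.004
grip_force: 0.0
```

```bash
python3 -c "
from h import *
s=env.state();print(s['joints'],s['eef_pos'],s['tcp_rot'])"
```

```text
[0.01940889 0.81321561 0.76263431 0.01472023 1.38776431 0.10369012] [883.69680557  87.00182288 287.20991889] [ 2.96605133 -0.03296884  1.4880287 ]
```

The lean persists after the pull-back, so I keep pushing out and up to reach about 34°.

carry_out(series=[[0.8,0,0.2,0],[0.8,0,0.2,0],[0.8,0,0.4,0],[0.8,0,0.5,0],[0.8,0,0.5,0]])

```text
t: 13.6
eef_pos: [976.2, 80.6, 324.1]
tcp_rot: [2.921, -0.042, 1.489]
ft_force: [0.2, 0.3, -1.3]
opening: 0.007
grip_force: 0.0
```

carry_out(series=[[0.8,0,0.5,0],[0.8,0,0.5,0],[0.8,0,0.5,0],[0.8,0,0.5,0],[0.8,0,0.5,0]])

```text
t: 14.1
eef_pos: [999.1, 67.9, 376.9]
tcp_rot: [2.768, -0.064, 1.497]
ft_force: [1.1, -0.7, -0.5]
opening: 0.007
grip_force: 0.0
```

carry_out(series=[[0.8,0,0.5,0],[0.8,0,0.5,0],[0.8,0,0.5,0],[0.8,0,0.5,0],[0.8,0,0.5,0]])

```text
t: 14.6
eef_pos: [1023.6, 57.8, 412.6]
tcp_rot: [2.632, -0.083, 1.505]
ft_force: [0.3, 0.6, -0.4]
opening: 0.006
grip_force: 0.0
```

```bash
cat >> h.py <<'E'
from scipy.spatial.transform import Rotation as R
def zt(s=None):
    s=s or env.state();z=R.from_euler("xyz",s["tcp_rot"]).as_matrix()[:,2]
    print("lean",np.degrees(np.arccos(-z[2])).round(1),"az",np.degrees(np.arctan2(z[1],z[0])).round(1),"z",z.round(3),"pos",s["eef_pos"].round(1),"rot",np.round(s["tcp_rot"],3),"j",s["joints"].round(3),"F",s["ft_force"].round(1),"t",s["t"])
E
python3 -c "
from h import *
zt()"
```

```text
lean 29.6 az 4.6 z [ 0.492  0.04  -0.87 ] pos [1023.6   57.8  412.6] rot [ 2.632 -0.083  1.505] j [-0.021  1.037  0.048  0.05   1.543  0.077] F [ 0.3  0.6 -0.4] t 14.6
```

carry_out(series=[[0.8,0,0.5,0],[0.8,0,0.5,0],[0.8,0,0.5,0],[-0.4,0,0,0],[-0.8,0,0,0]])

```text
t: 15.1
eef_pos: [1000.8, 52.4, 431.5]
tcp_rot: [2.552, -0.092, 1.511]
ft_force: [2.2, -0.9, 1.6]
opening: 0.002
grip_force: 0.0
```

carry_out(series=[[-0.9,0,0,0],[-0.9,0,0.2,0],[-0.9,0,0.2,0],[-0.9,0,0.2,0],[-0.6,0,0.2,0]])

```text
t: 15.6
eef_pos: [798.1, 53.0, 477.3]
tcp_rot: [2.548, -0.093, 1.512]
ft_force: [0.1, -0.5, 1.1]
opening: 0.006
grip_force: 0.0
```

```bash
python3 -c "
from h import *
zt()
for l in ('ring_mouth','nozzle_cap'): pass
"
```

```text
lean 34.4 az 4.4 z [ 0.563  0.044 -0.825] pos [798.1  53.  477.3] rot [ 2.548 -0.093  1.512] j [-0.038  0.405  1.145  0.078  0.997  0.027] F [ 0.1 -0.5  1.1] t 15.6
```

```bash
cat >> h.py <<'E'
B=np.array([-.559,0,-.829])
def steer(B=B,s=None):
    s=s or env.state();M=R.from_euler("xyz",s["tcp_rot"]).as_matrix();u=M[2]
    t=B-(B@u)*u;w=M@(t/np.linalg.norm(t))
    arm=np.degrees(np.arctan2(s["eef_pos"][1],s["eef_pos"][0]))
    print("u",u.round(3),"to go",np.degrees(np.arccos(u@B)).round(1),"dir az",np.degrees(np.arctan2(w[1],w[0])).round(1),"arm az",arm.round(1))
E
python3 -c "
from h import *
zt();steer();steer(np.array([.559,0,-.829]))"
```

```text
lean 34.4 az 4.4 z [ 0.563  0.044 -0.825] pos [798.1  53.  477.3] rot [ 2.548 -0.093  1.512] j [-0.038  0.405  1.145  0.078  0.997  0.027] F [ 0.1 -0.5  1.1] t 15.6
u [ 0.092  0.557 -0.825] to go 50.8 dir az -130.2 arm az 3.8
u [ 0.092  0.557 -0.825] to go 42.6 dir az 129.9 arm az 3.8
```

carry_out(series=[[-0.2,0,0,1],[-0.2,0,0,1],[-0.2,0,0,1],[-0.2,0,0,1],[-0.2,0,0,1]])

```text
t: 16.1
eef_pos: [750.4, 52.7, 476.0]
tcp_rot: [2.549, -0.091, 2.039]
ft_force: [-0.7, -0.4, -0.1]
opening: 0.005
grip_force: 0.0
```

carry_out(series=[[-0.2,0,0,1],[-0.2,0,0,1],[-0.2,0,0,1],[-0.2,0,0,1],[-0.2,0,0,1]])

```text
t: 16.6
eef_pos: [700.5, 52.5, 475.8]
tcp_rot: [2.55, -0.091, 2.562]
ft_force: [-0.5, 0.5, -0.5]
opening: 0.003
grip_force: 0.0
```

carry_out(series=[[-0.2,0,0,1],[-0.2,0,0,1],[-0.2,0,0,1],[-0.2,0,0,1],[-0.2,0,0,1]])

```text
t: 17.1
eef_pos: [650.7, 52.5, 475.5]
tcp_rot: [2.55, -0.091, 3.086]
ft_force: [-0.4, 0.2, 0.4]
opening: 0.009
grip_force: 0.0
```

carry_out(series=[[0,0,0,1],[0,0,0,1],[0,0,0,1],[0,0,0,1],[0,0,0,1]])

```text
t: 17.6
eef_pos: [651.1, 52.6, 475.4]
tcp_rot: [2.551, -0.091, -2.674]
ft_force: [0.8, -0.4, 0.2]
opening: 0.008
grip_force: 0.0
```

```bash
python3 -c "
from h import *
zt();steer()"
```

```text
lean 34.2 az 124.6 z [-0.319  0.463 -0.827] pos [651.1  52.6 475.4] rot [ 2.551 -0.091 -2.674] j [-0.188  0.588  0.841  0.478  2.109 -2.033] F [ 0.8 -0.4  0.2] t 17.6
u [ 0.091  0.555 -0.827] to go 50.6 dir az -9.9 arm az 4.6
```

carry_out(series=[[0.8,0,0,0],[0.8,0,0,0],[0.8,0,0,0],[0.8,0,0,0],[0.8,0,0,0]])

```text
t: 18.1
eef_pos: [790.9, 56.8, 453.9]
tcp_rot: [2.546, -0.077, -2.693]
ft_force: [0.6, 0.5, 1.1]
opening: 0.004
grip_force: 0.0
```

carry_out(series=[[0.8,0,0,0],[0.8,0,0,0],[0.8,0,0,0],[0.8,0,0,0],[0.8,0,0,0]])

```text
t: 18.6
eef_pos: [848.8, 68.6, 384.6]
tcp_rot: [2.563, 0.002, -2.742]
ft_force: [-0.8, -0.6, -0.3]
opening: 0.002
grip_force: 0.0
```

```bash
python3 -c "
from h import *
zt();steer()"
```

```text
lean 33.2 az 112.8 z [-0.212  0.504 -0.837] pos [848.8  68.6 384.6] rot [ 2.563e+00  2.000e-03 -2.742e+00] j [-0.148  1.078  0.048  0.636  2.235 -1.774] F [-0.8 -0.6 -0.3] t 18.6
u [-0.002  0.547 -0.837] to go 46.0 dir az -16.2 arm az 4.6
```

carry_out(series=[[0.9,0,0.2,0.4],[0.9,0,0.2,0.4],[0.9,0,0.2,0.4],[0.9,0,0.2,0.4],[0.9,0,0.2,0.4]])

```text
t: 19.1
eef_pos: [871.1, 82.2, 346.5]
tcp_rot: [2.594, 0.109, -2.599]
ft_force: [-0.3, 0.5, 0.1]
opening: 0.007
grip_force: 0.0
```

carry_out(series=[[0.9,0,0.2,0.2],[0.9,0,0.2,0.2],[0.9,0,0.2,0.2],[0.9,0,0.2,0.2],[0.9,0,0.2,0.2]])

```text
t: 19.6
eef_pos: [902.2, 92.7, 319.2]
tcp_rot: [2.637, 0.212, -2.555]
ft_force: [0.5, -0.2, 0.8]
opening: 0.007
grip_force: 0.0
```

```bash
python3 -c "
from h import *
zt();steer()"
```

```text
lean 31.2 az 102.7 z [-0.114  0.505 -0.856] pos [902.2  92.7 319.2] rot [ 2.637  0.212 -2.555] j [-0.118  1.143  0.048  0.588  2.068 -2.074] F [ 0.5 -0.2  0.8] t 19.6
u [-0.211  0.472 -0.856] to go 34.2 dir az -11.9 arm az 5.9
```

carry_out(series=[[0.9,0,0.3,0.3],[0.9,0,0.3,0.3],[0.9,0,0.3,0.3],[0.9,0,0.3,0.3],[0.9,0,0.3,0.3]])

```text
t: 20.1
eef_pos: [920.7, 102.4, 315.9]
tcp_rot: [2.695, 0.323, -2.456]
ft_force: [-0.6, -0.7, 0.0]
opening: 0.001
grip_force: 0.0
```

carry_out(series=[[0.9,0,0.3,0.3],[0.9,0,0.3,0.3],[0.9,0,0.3,0.3],[0.9,0,0.3,0.3],[0.9,0,0.3,0.3]])

```text
t: 20.6
eef_pos: [940.0, 110.6, 313.1]
tcp_rot: [2.767, 0.43, -2.35]
ft_force: [-0.4, -0.3, 0.2]
opening: 0.007
grip_force: 0.0
```

```bash
python3 -c "
from h import *
zt();steer()"
```

```text
lean 32.2 az 88.7 z [ 0.012  0.533 -0.846] pos [940.  110.6 313.1] rot [ 2.767  0.43  -2.35 ] j [-0.107  1.153  0.048  0.602  1.926 -2.333] F [-0.4 -0.3  0.2] t 20.6
u [-0.416  0.333 -0.846] to go 20.9 dir az -13.0 arm az 6.7
```

carry_out(series=[[0.9,0,0.4,0.1],[0.9,0,0.4,0.1],[0.9,0,0.4,0.1],[0.9,0,0.4,0.1],[0.9,0,0.4,0.1]])

```text
t: 21.1
eef_pos: [965.5, 118.1, 336.8]
tcp_rot: [2.847, 0.534, -2.34]
ft_force: [-0.2, -1.1, -0.0]
opening: 0.002
grip_force: 0.0
```

carry_out(series=[[0.9,0,0.4,0.1],[0.9,0,0.4,0.1],[0.9,0,0.4,0.1],[0.9,0,0.4,0.1],[0.9,0,0.4,0.1]])

```text
t: 21.6
eef_pos: [993.0, 124.8, 357.2]
tcp_rot: [2.932, 0.639, -2.32]
ft_force: [-0.9, -0.5, -0.3]
opening: 0.003
grip_force: 0.0
```

```bash
python3 -c "
from h import *
zt();steer()"
```

```text
lean 38.3 az 66.7 z [ 0.245  0.568 -0.785] pos [993.  124.8 357.2] rot [ 2.932  0.639 -2.32 ] j [-0.103  1.123  0.048  0.639  1.706 -2.389] F [-0.9 -0.5 -0.3] t 21.6
u [-0.596  0.167 -0.785] to go 10.2 dir az -54.4 arm az 7.2
```

Lean is now 38° with the camera on the robot side and only about 15° of tool roll left, so the gripper body clears the shelf by calculation. I bring it back and turn the lean to the can's azimuth.

carry_out(series=[[-0.8,0,0.3,-1],[-0.8,0,0.4,-1],[-0.8,0,0.4,-1],[-0.8,0,0.4,-1],[-0.8,0,0.4,-1]])

```text
t: 22.1
eef_pos: [854.1, 125.6, 435.6]
tcp_rot: [2.924, 0.644, -2.718]
ft_force: [1.1, 0.8, 2.0]
opening: 0.005
grip_force: 0.0
```

carry_out(series=[[-0.9,0,0.2,-1],[-0.9,0,0.2,-1],[-0.9,0,0.2,-1],[-0.9,0,0.2,-1],[-0.9,0,0,-1]])

```text
t: 22.6
eef_pos: [629.0, 125.8, 477.5]
tcp_rot: [2.922, 0.648, 3.041]
ft_force: [-0.1, -0.3, 0.5]
opening: 0.004
grip_force: 0.0
```

```bash
python3 -c "
from h import *
zt();steer()"
```

```text
lean 38.9 az 14.5 z [ 0.608  0.158 -0.778] pos [629.  125.8 477.5] rot [2.922 0.648 3.041] j [ 0.037  0.108  1.58   0.191  0.795 -1.594] F [-0.1 -0.3  0.5] t 22.6
u [-0.603  0.174 -0.778] to go 10.7 dir az -108.9 arm az 11.3
```

carry_out(series=[[-0.6,-0.4,-0.3,-0.65],[-0.6,-0.4,-0.3,-0.65],[-0.6,-0.4,-0.3,-0.65],[-0.6,-0.4,-0.3,-0.65],[-0.6,-0.4,-0.3,-0.65]])

```text
t: 23.1
eef_pos: [479.5, 25.6, 400.2]
tcp_rot: [2.922, 0.645, 2.703]
ft_force: [1.2, 0.2, 0.4]
opening: 0.006
grip_force: 0.0
```

carry_out(series=[[0.1,-0.4,-0.5,0],[0.1,-0.4,-0.5,0],[0.1,-0.4,-0.5,0],[0.1,-0.4,-0.4,0],[0,-0.4,0,0]])

```text
t: 23.6
eef_pos: [500.5, -74.8, 303.2]
tcp_rot: [2.924, 0.641, 2.705]
ft_force: [-0.1, 1.0, -0.5]
opening: 0.008
grip_force: 0.0
```

carry_out(series=[[0,0,0,0],[0,0,0,0],[0,0,0,0],[0,0,0,0],[0,0,0,0]])

```text
t: 24.1
eef_pos: [500.9, -73.3, 305.6]
tcp_rot: [2.923, 0.644, 2.706]
ft_force: [0.2, -0.1, 0.3]
opening: 0.006
grip_force: 0.0
```

```bash
python3 - <<'E'
from h import *
import pickle
s=env.state();cal=env.calibration("wrist");im=env.read_camera("wrist")[:,:,::-1];zt(s);steer(s=s)
pickle.dump(cal,open("w5.pkl","wb"));cv2.imwrite("pics/w5.png",im)
a=cv2.resize(im,(800,600),interpolation=3);cv2.imwrite("pics/w5v.png",a)
for p in [(594,-79,175),(601,-79,164),(600,-33,300),(620,71,190)]:
    q=px("wrist",p,cal);print(p,q[1]/.7,q[0]/.7)
E
```

```text
lean 38.7 az -4.6 z [ 0.623 -0.05  -0.781] pos [500.9 -73.3 305.6] rot [2.923 0.644 2.706] j [-0.375  0.023  2.14   0.523  0.37  -2.015] F [ 0.2 -0.1  0.3] t 24.1
u [-0.6    0.173 -0.781] to go 10.6 dir az -127.0 arm az -8.3
(594, -79, 175) 397.3219958006166 267.67238616639685
(601, -79, 164) 397.6132387372141 262.5379822490531
(600, -33, 300) 512.3816642355694 408.66782125059706
(620, 71, 190) 598.5617121999582 240.93893216000353
```

View pics/w5v.png

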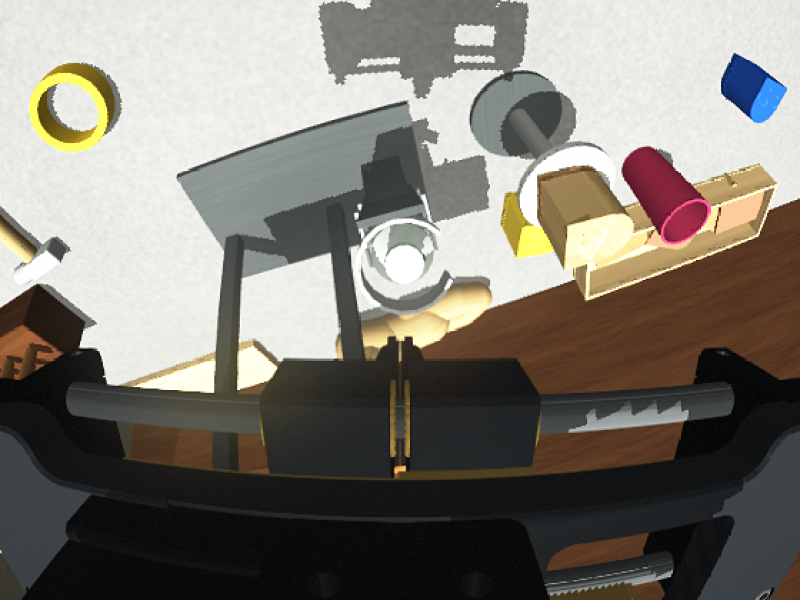

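The last picture shows the cap at (405,264) inside the ring (358–452 × 220–312), with the block standing on the plate at right. I triangulate the cap with the top view.

```bash
python3 - <<'E'
from h import *
import pickle
np.set_printoptions(precision=1,suppress=True)
cal=pickle.load(open("w5.pkl","rb"));g=lambda u,v:ray("wrist",(v*.7,u*.7),cal)
c,e=tri([g(405,264),ray("top",(182.7,297.5))]);print("cap",c,e)
r,e=tri([g(405,266),ray("top",(184.4,298.5))]);print("ring",r,e)
for z in (155,160,165,170): print(atz(g(405,264),z),atz(ray("top",(182.7,297.5)),z))
print(atz(g(405,266),175))
s=env.state();z=R.from_euler("xyz",s["tcp_rot"]).as_matrix()[:,2]
for p in (c,r,atz(g(405,264),164)):
    d=p-s["eef_pos"];L=d@z;print("along",L,"lateral",d-L*z)
E
```

```text
cap [600.7 -75.2 167.8] [np.float64(1.394853725792273), np.float64(1.3948537257922973)]
ring [594.  -76.2 175.5] [np.float64(2.9337088757011203), np.float64(2.933708875701125)]
[615.3 -75.7 155. ] [603.8 -76.9 155. ]
[609.7 -75.  160. ] [602.5 -76.8 160. ]
[604.1 -74.3 165. ] [601.3 -76.7 165. ]
[598.5 -73.5 170. ] [600.  -76.6 170. ]
[595.  -73.4 175. ]
along 169.7718560009774 lateral [-5.8  6.8 -5.1]
along 159.6820384227556 lateral [-6.3  5.3 -5.3]
along 175.54104820953793 lateral [-4.9  7.9 -4.4]
```

carry_out(series=[[0.33,0,-0.44,0],[0.33,0,-0.44,0],[0.33,0,-0.44,0],[0.33,0,-0.44,0],[0,0,0,0]])

```text
t: 24.65
eef_pos: [566.9, -73.5, 215.7]
tcp_rot: [2.923, 0.639, 2.706]
ft_force: [-0.6, 0.1, 0.9]
opening: -0.0
grip_force: 0.0
```

carry_out(series=[[0.13,-0.01,-0.2,0],[0.13,-0.01,-0.2,0],[0.13,-0.01,-0.18,0],[0,0,0,0],[0,0,0,0]])

```text
t: 25.15
eef_pos: [588.2, -74.4, 196.0]
tcp_rot: [2.929, 0.634, 2.709]
ft_force: [0.1, 0.8, -0.6]
opening: 0.002
grip_force: 0.0
```

carry_out(series=[[0,0,0,0],[0,0,0,0],[0,0,0,0],[0,0,0,0],[0,0,0,0]])

```text
t: 25.65
eef_pos: [588.2, -74.5, 195.7]
tcp_rot: [2.929, 0.633, 2.707]
ft_force: [0.3, -0.1, -0.1]
opening: 0.007
grip_force: 0.0
```

```bash
python3 -c "
from h import *
zt();steer()"
```

```text
lean 38.0 az -4.8 z [ 0.614 -0.052 -0.788] pos [588.2 -74.5 195.7] rot [2.929 0.633 2.707] j [-0.298  0.328  2.114  1.228  0.139 -2.684] F [ 0.3 -0.1 -0.1] t 25.65
u [-0.592  0.17  -0.788] to go 10.3 dir az -124.3 arm az -7.2
```

```bash
cat > fk.py <<'E'
import numpy as np
from scipy.spatial.transform import Rotation as R
from scipy.optimize import least_squares
D=[([-1.3326,.49088,1.55887,0,1.0917,-.1056],[210.7,-588.4,214.7],[3.1415,0,.3438]),
([.0845,.29996,1.62062,0,1.2195,.1691],[537.6,111.6,304.1],[3.14,0,1.486]),
([.0194,.8132,.7626,.0147,1.3878,.1037],[883.7,87,287.2],[2.966,-.033,1.488]),
([-.021,1.037,.048,.05,1.543,.077],[1023.6,57.8,412.6],[2.632,-.083,1.505]),
([-.038,.405,1.145,.078,.997,.027],[798.1,53,477.3],[2.548,-.093,1.512]),
([-.188,.588,.841,.478,2.109,-2.033],[651.1,52.6,475.4],[2.551,-.091,-2.674]),
([-.148,1.078,.048,.636,2.235,-1.774],[848.8,68.6,384.6],[2.563,.002,-2.742]),
([-.118,1.143,.048,.588,2.068,-2.074],[902.2,92.7,319.2],[2.637,.212,-2.555]),
([-.107,1.153,.048,.602,1.926,-2.333],[940,110.6,313.1],[2.767,.43,-2.35]),
([-.103,1.123,.048,.639,1.706,-2.389],[993,124.8,357.2],[2.932,.639,-2.32]),
([.037,.108,1.58,.191,.795,-1.594],[629,125.8,477.5],[2.922,.648,3.041]),
([-.375,.023,2.14,.523,.37,-2.015],[500.9,-73.3,305.6],[2.923,.644,2.706]),
([-.298,.328,2.114,1.228,.139,-2.684],[588.2,-74.5,195.7],[2.929,.633,2.707])]
r=lambda a,x:R.from_euler(a,x).as_matrix()
def fk(q,p):
    a,h,L1,e,d0,L2,d1,d2,Lt,f=p
    A=r("z",q[0])@r("y",q[1]);v=r("z",q[0])@[a,0,h]+A@[0,0,L1]
    A=A@r("y",q[2]);v=v+A@[e,d0,L2];A=A@r("z",q[3]);A2=A@r("y",q[4])
    return v+A2@[f,d2,Lt], A2@r("z",q[5])
p0=[0,300,450,0,66,450,0,0,250,0]
def res(p): return np.concatenate([fk(q,p)[0]-x for q,x,_ in D])
S=least_squares(res,p0);P=S.x
C=R.from_matrix([fk(q,P)[1].T@r("xyz",w) for q,_,w in D]);Cm=C.mean().as_matrix()
if __name__=="__main__":
    np.set_printoptions(precision=2,suppress=True)
    print(P,np.abs(S.fun).max(),np.degrees((C*C.mean().inv()).magnitude()).max());print(Cm)
    # straight in-range solves at the cap for leans/az/tool rolls
    lo=np.array([-3.1,-.84,.05,-1.13,.06,-2.69]);hi=np.array([3.1,2.19,2.79,4.28,2.93,2.69])
    def ik(x,lean,az,roll,q0):
        l,a=np.radians([lean,az]);z=np.array([np.sin(l)*np.cos(a),np.sin(l)*np.sin(a),-np.cos(l)])
        up=np.array([0,0,1.]);xx=-(up-(up@z)*z);xx/=np.linalg.norm(xx);M=np.stack([xx,np.cross(z,xx),z],1)@r("z",np.radians(roll))
        f=lambda q:np.concatenate([(fk(q,P)[0]-x)/10,R.from_matrix(M.T@fk(q,P)[1]@Cm).as_rotvec()*10])
        s=least_squares(f,np.clip(q0,lo+.01,hi-.01),bounds=(lo,hi));return s.cost,s.x
    for x in ([588,-74.5,190],[601,-75.5,168],[607,-76,159]):
      for lean,az in ((38,-5),(38,-15),(34,-5),(34,-12),(30,-5),(30,-12),(26,-8)):
        for roll in (0,-16,16,180):
            b=min((ik(np.array(x),lean,az,roll,np.array([-.25,.33,2.1,j4,.2,j6])) for j4 in (-.5,.8,2.6) for j6 in (-2,-.8,.8)),key=lambda t:t[0])
            print(x,lean,az,roll,"cost %.4f"%b[0],b[1])
E
python3 fk.py
```

```text
[   -0.13   196.64   586.95    43.06    66.19   411.11 -2226.17    -0.44
   271.94     0.08] 0.36183867306084494 0.07886073183602325
[[-0. -1. -0.]
 [ 1. -0.  0.]
 [-0. -0.  1.]]
[588, -74.5, 190] 38 -5 0 cost 0.0434 [-0.29  0.34  2.1   0.96  0.13 -2.69]
[588, -74.5, 190] 38 -5 -16 cost 0.0170 [-0.3   0.34  2.13  1.58  0.13  2.69]
[588, -74.5, 190] 38 -5 16 cost 0.0029 [-0.3   0.34  2.12  1.24  0.13 -2.69]
[588, -74.5, 190] 38 -5 180 cost 0.0000 [-0.3   0.34  2.12  1.33  0.13  0.07]
[588, -74.5, 190] 38 -15 0 cost 0.0173 [-0.22  0.34  2.11 -0.61  0.06 -0.93]
[588, -74.5, 190] 38 -15 -16 cost 0.0173 [-0.22  0.34  2.11 -0.61  0.06 -1.21]
[588, -74.5, 190] 38 -15 16 cost 0.0172 [-0.22  0.34  2.11 -0.61  0.06 -0.66]
[588, -74.5, 190] 38 -15 180 cost 0.0173 [-0.22  0.34  2.11 -0.6   0.06  2.2 ]
[588, -74.5, 190] 34 -5 0 cost 0.0000 [-0.29  0.34  2.07  0.66  0.18 -2.39]
[588, -74.5, 190] 34 -5 -16 cost 0.0000 [-0.29  0.34  2.07  0.66  0.18 -2.67]
[588, -74.5, 190] 34 -5 16 cost 0.0000 [-0.29  0.34  2.07  0.66  0.18 -2.11]
[588, -74.5, 190] 34 -5 180 cost 0.0000 [-0.29  0.34  2.07  0.66  0.
[... 4847 characters left out ...]
 0.45  0.22 -1.89]
[607, -76, 159] 30 -5 180 cost 0.0000 [-0.27  0.41  2.02  0.45  0.22  0.97]
[607, -76, 159] 30 -12 0 cost 0.0000 [-0.24  0.41  2.02  0.08  0.19 -1.67]
[607, -76, 159] 30 -12 -16 cost 0.0000 [-0.24  0.41  2.02  0.08  0.19 -1.95]
[607, -76, 159] 30 -12 16 cost 0.0000 [-0.24  0.41  2.02  0.08  0.19 -1.39]
[607, -76, 159] 30 -12 180 cost 0.0000 [-0.24  0.41  2.02  0.08  0.19  1.47]
[607, -76, 159] 26 -8 0 cost 0.0000 [-0.25  0.42  1.97  0.17  0.31 -1.83]
[607, -76, 159] 26 -8 -16 cost 0.0000 [-0.25  0.42  1.97  0.17  0.31 -2.11]
[607, -76, 159] 26 -8 16 cost 0.0000 [-0.25  0.42  1.97  0.17  0.31 -1.56]
[607, -76, 159] 26 -8 180 cost 0.0000 [-0.25  0.42  1.97  0.17  0.31  1.31]
```

carry_out(series=[[-0.2,0.01,0.3,0],[-0.2,0.01,0.3,0],[-0.2,0.01,0.3,0],[0,0,0,-0.7],[0,0,0,-0.7]])

```text
t: 26.15
eef_pos: [556.8, -73.6, 240.3]
tcp_rot: [2.932, 0.628, 2.618]
ft_force: [-0.8, -0.2, 0.1]
opening: 0.005
grip_force: 0.0
```

carry_out(series=[[0.2,0,-0.3,0],[0.2,0,-0.3,0],[0.1,0,-0.15,0],[0,0,0,0],[0,0,0,0]])

```text
t: 26.65
eef_pos: [581.8, -73.3, 202.0]
tcp_rot: [2.933, 0.627, 2.621]
ft_force: [1.0, -0.0, -0.1]
opening: 0.006
grip_force: 0.0
```

```bash
cat >> h.py <<'E'
def rel():
    s=env.state();ax=np.array([.557,-.05,-.829]);ax/=np.linalg.norm(ax)
    d=s["eef_pos"]-np.array([601,-75.5,168]);L=d@ax;print("past cap est",L.round(1),"lateral",(d-L*ax).round(1))
E
python3 -c "
from h import *
zt();steer();rel()"
```

```text
lean 37.6 az -10.0 z [ 0.601 -0.106 -0.792] pos [581.8 -73.3 202. ] rot [2.933 0.627 2.621] j [-0.263  0.309  2.116  0.713  0.082 -2.073] F [ 1.  -0.  -0.1] t 26.65
u [-0.586  0.168 -0.792] to go 10.0 dir az -127.4 arm az -7.2
past cap est -39.0 lateral [2.5 0.2 1.7]
```

carry_out(series=[[0.05,0,-0.09,0],[0.05,-0.01,-0.09,0],[0.05,0,-0.09,0],[0.04,-0.01,-0.09,0],[0,0,0,0]])

```text
t: 27.15
eef_pos: [591.7, -75.9, 186.1]
tcp_rot: [2.93, 0.624, 2.621]
ft_force: [0.2, -0.4, -0.0]
opening: 0.006
grip_force: 0.0
```

```bash
python3 -c "
from h import *
zt();steer();rel()"
```

```text
lean 37.5 az -9.7 z [ 0.6   -0.102 -0.793] pos [591.7 -75.9 186.1] rot [2.93  0.624 2.621] j [-0.265  0.349  2.111  1.104  0.066 -2.467] F [ 0.2 -0.4 -0. ] t 27.15
u [-0.584  0.17  -0.793] to go 10.1 dir az -126.4 arm az -7.3
past cap est -20.2 lateral [ 1.9 -1.4  1.4]
```

carry_out(series=[[0,0,0,-0.3],[0,0,0,-0.3],[0.04,0.01,-0.07,0],[0.04,0,-0.07,0],[0,0,0,0]])

```text
t: 27.65
eef_pos: [596.8, -77.1, 184.0]
tcp_rot: [2.928, 0.611, 2.596]
ft_force: [0.3, -0.3, 0.3]
opening: 0.002
grip_force: 0.0
```

```bash
python3 -c "
from h import *
zt();rel()"
```

```text
lean 36.8 az -10.5 z [ 0.59  -0.109 -0.8  ] pos [596.8 -77.1 184. ] rot [2.928 0.611 2.596] j [-0.259  0.359  2.094  0.757  0.065 -2.092] F [ 0.3 -0.3  0.3] t 27.65
past cap est -15.5 lateral [ 4.5 -2.4  3.1]
```

carry_out(series=[[0,0.02,-0.06,0],[0,0.02,-0.06,0],[0,0,-0.06,0],[0.02,0,-0.04,0],[0,0,0,0]])

```text
t: 28.15
eef_pos: [598.6, -77.3, 176.7]
tcp_rot: [2.925, 0.604, 2.597]
ft_force: [0.4, 1.2, 0.5]
opening: 0.003
grip_force: 0.0
```

```bash
python3 -c "
from h import *
zt();rel()"
```

```text
lean 36.5 az -10.0 z [ 0.586 -0.103 -0.804] pos [598.6 -77.3 176.7] rot [2.925 0.604 2.597] j [-0.261  0.373  2.093  0.912  0.065 -2.249] F [0.4 1.2 0.5] t 28.15
past cap est -8.4 lateral [ 2.3 -2.2  1.7]
```

carry_out(series=[[0.01,0.02,-0.05,0],[0.01,0.02,-0.03,0],[0,0,0,0],[0,0,0,0],[0,0,0,0]])

```text
t: 28.65
eef_pos: [599.9, -76.2, 174.2]
tcp_rot: [2.923, 0.601, 2.598]
ft_force: [0.1, -0.1, -0.2]
opening: 0.006
grip_force: 0.0
```

carry_out(series=[[0.01,0.01,-0.05,0],[0.01,0.01,-0.03,0],[0,0,0,0],[0,0,0,0],[0,0,0,0]])

```text
t: 29.15
eef_pos: [601.1, -76.0, 171.3]
tcp_rot: [2.922, 0.599, 2.598]
ft_force: [-0.1, -0.3, 0.6]
opening: 0.005
grip_force: 0.0
```

```bash
python3 -c "
from h import *
zt();rel()"
```

```text
lean 36.3 az -9.5 z [ 0.584 -0.098 -0.806] pos [601.1 -76.  171.3] rot [2.922 0.599 2.598] j [-0.26   0.385  2.091  1.02   0.065 -2.357] F [-0.1 -0.3  0.6] t 29.15
past cap est -2.7 lateral [ 1.6 -0.7  1.1]
```

carry_out(series=[[0.01,0,-0.05,-0.1],[0.01,0,-0.04,-0.1],[0,0,0,0],[0,0,0,0],[0,0,0,0]])

```text
t: 29.65
eef_pos: [602.8, -78.3, 170.2]
tcp_rot: [2.918, 0.592, 2.579]
ft_force: [0.1, -0.2, -0.2]
opening: -0.002
grip_force: 0.0
```

carry_out(series=[[0.01,0,-0.05,0],[0.01,0,-0.03,0],[0,0,0,0],[0,0,0,0],[0,0,0,0]])

```text
t: 30.15
eef_pos: [604.2, -78.8, 167.6]
tcp_rot: [2.917, 0.59, 2.58]
ft_force: [-1.3, 2.7, 4.6]
opening: 0.006
grip_force: 2.6
```

```bash
python3 -c "
from h import *
zt();rel()"
```

```text
lean 35.9 az -9.8 z [ 0.578 -0.1   -0.81 ] pos [604.2 -78.8 167.6] rot [2.917 0.59  2.58 ] j [-0.262  0.396  2.083  0.938  0.066 -2.259] F [-1.3  2.7  4.6] t 30.15
past cap est 2.3 lateral [ 1.9 -3.2  1.5]
```

Contact felt at about 5 N. I press on in small steps.

carry_out(series=[[0.02,0.01,-0.04,0],[0.02,0.01,-0.04,0],[0,0,0,0],[0,0,0,0],[0,0,0,0]])

```text
t: 30.65
eef_pos: [606.3, -78.9, 164.6]
tcp_rot: [2.916, 0.588, 2.58]
ft_force: [-3.9, 0.7, 6.1]
opening: 0.004
grip_force: 3.6
```

carry_out(series=[[0.02,0,-0.04,0],[0.02,0,-0.03,0],[0,0,0,0],[0,0,0,0],[0,0,0,0]])

```text
t: 31.15
eef_pos: [608.3, -79.2, 161.8]
tcp_rot: [2.915, 0.586, 2.581]
ft_force: [-5.6, 1.7, 6.8]
opening: 0.005
grip_force: 4.7
```

```bash
python3 -c "
from h import *
zt();rel()"
```

```text
lean 35.7 az -9.5 z [ 0.576 -0.096 -0.812] pos [608.3 -79.2 161.8] rot [2.915 0.586 2.581] j [-0.262  0.41   2.077  1.041  0.066 -2.363] F [-5.6  1.7  6.8] t 31.15
past cap est 9.4 lateral [ 2.  -3.2  1.6]
```

carry_out(series=[[0.02,0,-0.03,0],[0,0,0,0],[0,0,0,0],[0,0,0,0],[0,0,0,0]])

```text
t: 31.65
eef_pos: [609.1, -79.3, 160.7]
tcp_rot: [2.914, 0.585, 2.581]
ft_force: [-7.5, 2.3, 11.0]
opening: 0.005
grip_force: 6.6
```

13 N, so the cap is at its stop and was held there for about 0.4 s. I withdraw along the lean.

carry_out(series=[[-0.06,0.01,0.08,0],[-0.12,0.01,0.17,0],[-0.12,0.01,0.17,0],[-0.16,0.01,0.25,0],[-0.2,0.01,0.3,0]])

```text
t: 32.15
eef_pos: [576.1, -77.2, 208.6]
tcp_rot: [2.915, 0.584, 2.581]
ft_force: [-0.9, 0.1, 0.9]
opening: 0.007
grip_force: 0.0
```

carry_out(series=[[-0.3,0,0.4,0],[-0.3,0,0.4,0],[-0.3,0,0.4,0],[-0.2,0,0.3,0],[0,0,0,0]])

```text
t: 32.65
eef_pos: [521.2, -77.2, 285.6]
tcp_rot: [2.914, 0.588, 2.58]
ft_force: [-0.6, -0.6, -0.2]
opening: 0.006
grip_force: 0.0
```

```bash
python3 - <<'E'
from h import *
zt();im=env.read_camera("wrist")[:,:,::-1];cal=env.calibration("wrist");cv2.imwrite("pics/w6.png",im)
for l in ("tall_heel","nozzle_cap","plate_top"):
    print(l,[(np.round(np.array(d["position"])*[420,560]),round(d["conf"],2)) for d in env.look_for("wrist",l)][:3])
print([np.round(px("wrist",p,cal)) for p in [(620,71,160),(602,-76,166)]])
E
```

```text
lean 35.9 az -9.5 z [ 0.578 -0.097 -0.81 ] pos [521.2 -77.2 285.6] rot [2.914 0.588 2.58 ] j [-0.319  0.091  2.104  0.274  0.338 -1.628] F [-0.6 -0.6 -0.2] t 32.65
tall_heel [(array([ 32., 537.]), 0.83), (array([159., 381.]), 0.81), (array([138., 424.]), 0.64)]
nozzle_cap [(array([188., 291.]), 0.59)]
plate_top [(array([ 82., 376.]), 0.72)]
[array([138., 425.]), array([190., 291.])]
```

```bash
python3 -c "
from h import *
print(env.job_done())"
```

```text
the job is handed in; nothing more can be done
None
```

The tall heel block is standing released on the round plate with its flat face to the can. The cap was pressed to its stop at about 13 N and let go, the arm is clear, and the job is handed in at about 33 s; no verdict was shown.

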